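# Cleaning tablet held in tongs over the soaking basin

### The job

In this laundry room, take up the tongs and use them to pick the round cleaning tablet off its wooden soap dish, never touching the caustic tablet with the gripper itself. Finish while still holding: the tablet clamped in the tongs, lifted clear above the rim of the soaking basin and over its opening, ready to drop in. Leave everything else on the worktop where it is.

Things in the scene. Friction and masses are not known exactly. Their poses are not given: they have to be found in the camera images.
- tongs: Steel kitchen tongs, 220 mm long, 24 mm high, 96 g, lying on their side, sprung open. Origin: hub, on the pivot axis at the underside; x along the centre line to the jaws, z up (pivot axis). A lock ring reaches 26 mm behind the pivot. The two arms part sideways (+-y) symmetrically. Centre of mass 101 mm ahead of the pivot, about 129 mm with the tablet.
- tongs_left: Left arm of the tongs (hub's +y); origin also on the pivot at the underside. Turns up to 0.185 rad inwards from rest against its spring. Flat black rubber pad on its outer face, 75 to 130 mm ahead of the pivot, 3 to 21 mm above the underside.
- tongs_right: Right arm of the tongs (towards the hub's -y), mirror image of the left.
- tongs_grip (a point): Where to grip: on the centre line, 105 mm ahead of the pivot, 12 mm above the underside, midway between the rubber pads. Width over the pads here: 59 mm at rest, about 41 mm when the jaws meet the tablet. The spring pushes back with 5 N at rest, 6 N at 52 mm, 8.5 N at 41 mm: squeezed to 52 mm the tongs can be carried open; 20 to 30 N of grip then clamps the tablet.
- tongs_jaws (a point): On the centre line, 204 mm ahead of the pivot, 12 mm above the underside, midway between the jaws: where the tablet's middle should be as they close. Jaws: shallow hollow heads, 24 mm high (full height of the tongs), 3 mm thick, reaching 17 mm before and behind this point. Gap 67 mm at rest, 53 mm with the pads at 52 mm.
- tablet: The cleaning tablet: white round puck, 40 mm across, 20 mm high, about 35 g, lying flat on a soap dish. Origin at the centre of its underside.
- dish_tablet: Slatted wooden soap dish, 110 (x) by 85 (y) by 18 mm high, no rim, 160 g, loose, with the tablet near its middle. Origin at the centre of its underside, flat top 18 mm up.
- dish_soap: An identical soap dish that carries the soap bar.
- basin: Round grey plastic soaking basin, 90 mm high, 224 mm across the rim, 4 mm wall, empty, loose, 400 g. Origin at the centre of its underside.
- soap_bar: White rectangular bar of stain soap, 75 by 48 by 24 mm, on the other dish. Origin at the centre of its underside. Leave alone.
- dosing_cup: Small blue plastic cup, 62 mm across, 50 mm high; origin at its underside. Leave alone.
- stain_bottle: Upright green bottle, 60 mm across, 200 mm high; origin at its underside. Leave alone.
- starch_can: Upright metal can, 52 mm across, 170 mm high; origin at its underside. Leave alone.
- scoop: White powder scoop, box 60 by 45 by 30 mm with a handle out to 103 mm along its x; origin under the centre of the box. Leave alone.
- clothes_peg: Wooden clothes peg lying flat, 75 mm long, 12 mm high; origin at its underside. Leave alone.
- scrub_brush: Wooden scrubbing brush, bristles down, 120 by 45 mm, 43 mm high; origin at its underside. Leave alone.
Not all that is in view belongs to the job. Leave any purple or yellow look-alike of the dish_tablet alone.

How it is judged:
By the outcome, as a careful person would: the job done as asked, in the order asked, and still so for the second after the job is handed in, while the arm keeps its last pose, push and grip.
It also fails if it takes over 45 s, if anything falls off the work surface, if the arm or the gripper's body presses on something with over 40 N, if the wrist force passes 120 N, or if a joint passes its speed limit or range.

### The arm

A 6-joint arm with a two-finger parallel gripper is mounted at the origin on the work surface. World frame = base frame: x ahead of the robot, y to its left, z up, the work surface at z = 0. Lengths are in m, angles in rad, forces in N, time in s.
With the tool pointing down it reaches from about 0.25 to 0.725 m from the base axis. Payload 4 kg.
Tool frame: the origin (TCP) lies midway between the tips of the shut fingers; the grasp point (between the pads) lies 19 mm behind it; z points along the fingers, y is the line along which they close (so a half turn about z gives the same grasp; the last joint's range is limited). The gripper opens to 85 mm and grips with 20 to 120 N. Pads are 22 mm wide; open, the fingers measure 114 mm over their backs; the gripper's body (76 mm by 85 mm) begins 54 mm behind the grasp point. The pads swing forward as they close: fully open they stand 13 mm farther back than shut.
Start: joints at [-1.339, 0.241, 0.005, 1.335, 0, 1.571], TCP at [0.115, -0.487, 0.231] pointing down, gripper open.
Joint ranges: [-2.72, 2.72], [-1.05, 1.87], [-1.09, 1.28], [-1.99, 2.15], [-1.42, 1.44], [-3.14, 3.14]. Speed limits (rad/s): [2.79, 2.79, 3.14, 3.14, 3.14, 3.14].

### API

Orientations are given as a unit quaternion [x, y, z, w].
In Python, from workcell import get_obs, camera, job_done, silhouettes gives the robot as it stands. The module is installed in compiled form; this text tells all that it offers.
- The arm moves only by the tool drive_tool, never from a script. Its argument "increments" is a list of rows, each a list of 3 entries, a list of its own where there are three numbers: the shift along the world's x, y, z in mm, then the turn, a rotation vector about the world's x, y, z in degrees, then the opening, from 0 (shut) to 1 (fully open). A call has 1 to 8 rows; each row shifts and turns the commanded pose from where the row before left it; what a row does not reach is not made up. A row lasts 1/12 s, in which the tool goes at most 41.7 mm and 7.16 degrees, less where a joint would pass 70% of its speed; a pose out of reach is approached as far as the arm can. A call is refused whole if a number of a shift passes 41.7 or a number of a turn 7.16, either way. A call with a gripper value outside its range is refused whole. The fingers move at their own pace and stop on an object; the grip force is fixed at half the most. Time passes only in rows, so rows that do not move let the fingers close. It gives the time, the measured TCP pose, the force, the opening and the grip force at its end, in the units of the state.
- get_obs(): the state, without advancing time (a new reading comes with each control period).
- camera(name): name is "scene" or "top"; returns a dict with "image" (480x640x3 uint8, red, green, blue), "K" (3x3 intrinsics, pixels), "view" (4x4, takes a point from world to camera coordinates). Camera axes: x right, y down, z forward; pixel columns grow to the right and rows downward; lengths in m; the calibration is good to about 2 mm. A picture is of the moment at which its call begins. There is no depth.
- job_done(): hands the job in; it is judged then, once.
Trained networks look in a picture, given as the dict that the camera call returned (one of the last four; its "shot" number tells which), for a name from the list of things; names that differ only in an ending like _2 or _b are one class to them, and where a whole thing is asked for, a point or a joint stands for the part that bears it (a point fixed in the world has none). Each returns a list of dicts, best first, with "conf" (0 to 1); they miss things now and then, are a little off and sometimes report something else, mostly with a low value. They report only what shows in the picture. A call takes as long as a camera call. They do not tell look-alikes from the thing itself.
- silhouettes(query, picture): "region" (480x640 bool, what is visible of it) and "bbox" ([left, top, right, bottom] in pixels, round what is visible of it).
The state is a dict: "clock": time; "joint_pos": joint angles; "joint_vel": joint speeds; "tau": joint torques, N m; "eef_pos": TCP position; "tool_rot": TCP orientation; "ft_force": force on the tool from outside, world axes, zero at the start; "ft_torque": the same for the moment, N m; "grip_width": finger opening in m; "grasp_force": force on a finger pad.
Only numpy, scipy, OpenCV 4.12 (cv2) and the standard library are available. Lean on these libraries where they do the work, as an engineer would, in place of code of your own. Each camera call takes 0.05 s, during which the arm holds its last target. There are 200 camera calls.

## Working session

There is one attempt and no reset: what is moved stays moved. The work goes in short steps, Python scripts to look and compute and a tool call to move; the robot and the scene stay as the last step left them, time stands still between calls to the robot, and variables do not carry over. Pictures are saved under pics/ and viewed, at most 10 in all, crops included, and the job is handed in when it is done.

Besides the shell and the picture viewer there is one more tool, called after "Request:" as name([rows], argument=value, ...), one row to a line, values as JSON. drive_tool: Moves the arm, as the interface text tells. Its arguments: {"type":"object","properties":{"increments":{"type":"array"}},"required":["increments"]}

```bash
mkdir -p pics; cat > h.py <<'E'
import numpy as np, cv2
from workcell import get_obs, camera, job_done, silhouettes
def ray(p,u,v,z):
    V=p["view"];K=p["K"];R=V[:3,:3];t=V[:3,3]
    d=R.T@np.linalg.solve(K,[u,v,1.]);c=-R.T@t
    return c+d*(z-c[2])/d[2]
def proj(p,X):
    X=np.atleast_2d(X);q=(p["view"][:3,:3]@X.T+p["view"][:3,3:4]);q=p["K"]@q
    return (q[:2]/q[2]).T
def save(p,n): cv2.imwrite("pics/"+n+".png",p["image"][:,:,::-1])
E
python3 - <<'E'
from h import *
for n in("top","scene"):
    p=camera(n);save(p,n+"0")
    V=p["view"];print(n,"cam",(-V[:3,:3].T@V[:3,3]).round(3),p["K"][0,0])
    for q in["tongs","tablet","dish_tablet","basin","soap_bar","dosing_cup","stain_bottle","starch_can","scoop","clothes_peg","scrub_brush"]:
        for s in silhouettes(q,p):
            if s["conf"]<.3: continue
            ys,xs=np.nonzero(s["region"]);print(q,round(s["conf"],2),np.round(s["bbox"]),xs.mean().round(1),ys.mean().round(1),ray(p,xs.mean(),ys.mean(),0.02).round(3))
E
```

```text
top cam [ 0.332 -0.     1.26 ] 530.299012658754
tongs 0.86 [422. 217. 472. 317.] 454.6 269.3 [ 0.459 -0.315  0.02 ]
tablet 0.74 [281. 215. 301. 233.] 289.0 223.0 [0.564 0.077 0.02 ]
dish_tablet 0.84 [274. 206. 311. 252.] 293.2 229.4 [0.549 0.066 0.02 ]
dish_tablet 0.69 [322. 259. 371. 304.] 346.5 280.4 [ 0.429 -0.061  0.02 ]
dish_tablet 0.65 [376. 317. 429. 378.] 402.4 346.7 [ 0.278 -0.191  0.02 ]
dish_tablet 0.61 [187. 316. 241. 374.] 211.3 342.7 [0.281 0.249 0.02 ]
dish_tablet 0.57 [111. 313. 161. 373.] 133.4 342.0 [0.28  0.427 0.02 ]
basin 0.59 [113. 188. 215. 286.] 163.2 236.3 [0.527 0.373 0.02 ]
soap_bar 0.87 [342. 188. 368. 228.] 355.4 207.0 [ 0.605 -0.081  0.02 ]
dosing_cup 0.81 [334. 134. 358. 163.] 344.4 147.5 [ 0.752 -0.053  0.02 ]
dosing_cup 0.73 [273. 205. 314. 250.] 292.7 230.2 [0.547 0.068 0.02 ]
stain_bottle 0.91 [192. 136. 229. 179.] 209.2 155.8 [0.726 0.273 0.02 ]
starch_can 0.94 [446. 140. 488. 184.] 466.0 160.1 [ 0.725 -0.348  0.02 ]
scoop 0.61 [391. 111. 411. 167.] 399.8 147.6 [ 0.754 -0.188  0.02 ]
scoop 0.33 [274. 205. 312. 247.] 292.9 228.4 [0.551 0.067 0.02 ]

[... 689 characters left out ...]
_tablet 0.72 [383. 177. 420. 206.] 399.5 189.1 [0.297 0.244 0.02 ]
dish_tablet 0.66 [444. 168. 490. 190.] 463.0 179.6 [0.284 0.425 0.02 ]
basin 0.55 [426. 189. 524. 269.] 472.8 224.2 [0.468 0.381 0.02 ]
soap_bar 0.84 [278. 266. 308. 303.] 290.8 284.9 [ 0.597 -0.082  0.02 ]
dosing_cup 0.67 [299. 314. 332. 357.] 313.5 335.5 [ 0.741 -0.054  0.02 ]
stain_bottle 0.6 [441. 234. 481. 321.] 463.4 282.0 [0.651 0.289 0.02 ]
starch_can 0.92 [145. 278. 188. 354.] 165.7 314.9 [ 0.639 -0.346  0.02 ]
scoop 0.57 [227. 334. 261. 389.] 244.9 352.1 [ 0.759 -0.19   0.02 ]
clothes_peg 0.72 [360. 222. 386. 245.] 370.7 231.9 [0.454 0.129 0.02 ]
scrub_brush 0.83 [369. 302. 399. 345.] 383.1 322.8 [0.733 0.089 0.02 ]
```

```bash
python3 - <<'E'
import cv2,numpy as np
a=cv2.imread("pics/top0.png")
cv2.imwrite("pics/c1.png",cv2.resize(a[100:400,100:500],(800,600),interpolation=cv2.INTER_CUBIC))
t=cv2.resize(a[205:325,415:480],(325,600),interpolation=cv2.INTER_CUBIC)
d=cv2.resize(a[200:260,260:320],(475,475),interpolation=cv2.INTER_CUBIC)
o=np.zeros((600,800,3),np.uint8);o[:,:325]=t;o[:475,325:]=d
cv2.imwrite("pics/c2.png",o)
E
```

```text
(no output)
```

View pics/c1.png

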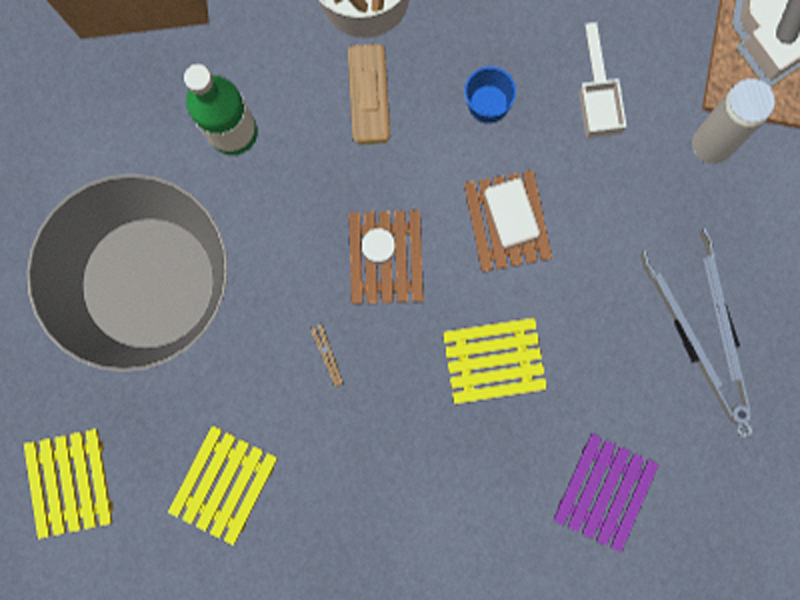

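View pics/c2.png

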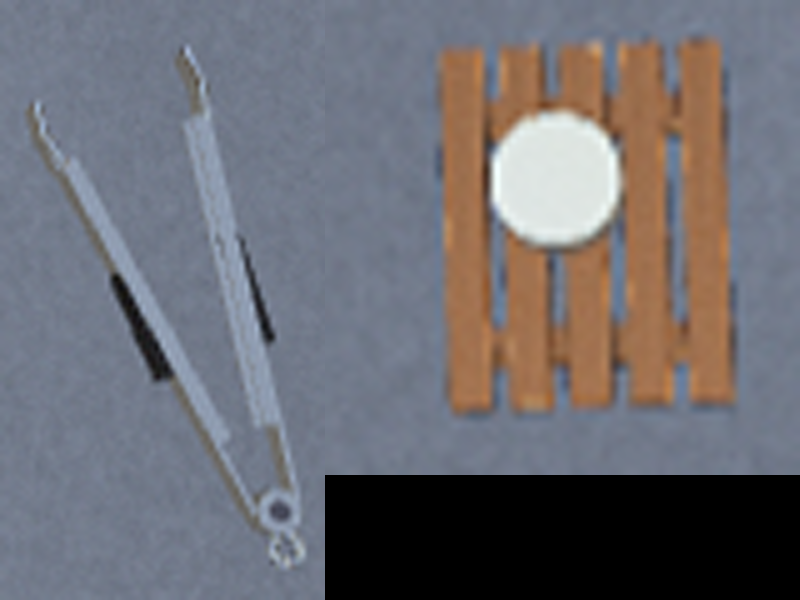

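The top view shows six slatted dishes. The brown dish with the round white tablet is at about (293,229), with the tablet at (289,222). The other brown dish, at about (352,207), holds the rectangular soap bar. Three dishes are yellow, at (346,280), (211,343) and (133,342), and one is purple, at (402,347). The first one fits the description, and the enlarged crop confirms the round puck on brown wood. In the crop, the tongs' hub is at (470.5,306.5) and their tips are at (421.9,225) and (451.7,214).

```bash
python3 - <<'E'
from h import *
from scipy.spatial.transform import Rotation as R
p=camera("top")
im=p["image"].astype(int)
hub=ray(p,470.5,306.5,.024);a=ray(p,421.9,225.1,.024);b=ray(p,451.7,214.1,.024)
m=(a+b)/2;d=(m-hub)[:2];print("hub",hub,"tips",a,b,"len",np.linalg.norm(d),np.linalg.norm((a-hub)[:2]),np.linalg.norm((b-hub)[:2]),"head",np.degrees(np.arctan2(d[1],d[0])))
# black pads in the tongs region
s=silhouettes("tongs",p)[0]["region"]
s=cv2.dilate(s.astype(np.uint8),np.ones((3,3)))>0
blk=(im.max(2)<60)&s
n,l,st,c=cv2.connectedComponentsWithStats(blk.astype(np.uint8))
for i in range(1,n):
    if st[i,4]>8: print("pad",st[i],ray(p,*c[i],.014).round(4))
h=d/np.linalg.norm(d);print("grip",hub[:2]+.105*h)
w=(im.min(2)>200).astype(np.uint8);w[:,:275]=0;w[:,311:]=0;w[:206]=0;w[252:]=0
M=cv2.moments(w,True);u,v=M['m10']/M['m00'],M['m01']/M['m00'];print("tablet",u,v,M['m00'],ray(p,u,v,.038))
for s in silhouettes("basin",p)[:1]:
    l,t,r,bb=s["bbox"];print("basin",ray(p,(l+r)/2,(t+bb)/2,.09))
o=get_obs();print(o["eef_pos"],R.from_quat(o["tool_rot"]).as_matrix().round(3),o["grip_width"],o["clock"])
E
```

```text
hub [ 0.37268988 -0.34931894  0.024     ] tips [ 0.56294339 -0.23855642  0.024     ] [ 0.59062268 -0.30980781  0.024     ] len 0.2174846134173915 0.2201470694036032 0.22148551630589128 head 20.211168458263597
pad [437 260  12  21  58] [ 0.4562 -0.2887  0.014 ]
pad [466 263   4  10  14] [ 0.4634 -0.3464  0.014 ]
grip [ 0.47122458 -0.31304342]
tablet 288.55102040816325 222.05102040816325 196.0 [0.56272739 0.07658811 0.038     ]
basin [0.51644796 0.34814986 0.09      ]
[ 0.11486862 -0.48661343  0.23129213] [[ 0.973  0.23   0.   ]
 [ 0.23  -0.973  0.   ]
 [ 0.    -0.    -1.   ]] 0.08526491538211417 1.35
```

Request:
drive_tool([
  [[30,15,0],[0,0,1],1],
  [[30,15,0],[0,0,1],1],
  [[30,15,0],[0,0,1],1],
  [[30,15,0],[0,0,1],1],
  [[30,15,0],[0,0,1],1],
  [[30,15,0],[0,0,1],1],
  [[30,15,0],[0,0,0.9],1],
  [[30,15,0],[0,0,0],1],
])

```text
clock: 2.02
eef_pos: [0.3562, -0.3657, 0.2315]
tool_rot: [0.984, 0.175, 0.0, 0.0]
ft_force: [0.6, -0.9, -0.6]
grip_width: 0.0852
grasp_force: 0.0
```

Request:
drive_tool([
  [[30,15,-10],[0,0,0],1],
  [[30,15,-20],[0,0,0],1],
  [[30,15,-20],[0,0,0],1],
  [[26,9,-20],[0,0,0],1],
  [[0,0,-20],[0,0,0],1],
  [[0,0,-15],[0,0,0],1],
  [[0,0,0],[0,0,0],1],
  [[0,0,0],[0,0,0],1],
])

```text
clock: 2.68
eef_pos: [0.4703, -0.3121, 0.1255]
tool_rot: [0.985, 0.175, -0.001, -0.001]
ft_force: [-0.8, -0.9, 1.0]
grip_width: 0.085
grasp_force: 0.0
```

Request:
drive_tool([
  [[0,0,-20],[0,0,0],1],
  [[0,0,-20],[0,0,0],1],
  [[0,0,-20],[0,0,0],1],
  [[0,0,-20],[0,0,0],1],
  [[0,0,-20],[0,0,0],1],
  [[0,0,-15],[0,0,0],1],
  [[0,0,-8],[0,0,0],1],
  [[0,0,-3],[0,0,0],1],
])

```text
clock: 3.35
eef_pos: [0.4707, -0.3131, 0.0003]
tool_rot: [0.985, 0.175, -0.0, -0.0]
ft_force: [0.4, -0.1, 1.2]
grip_width: 0.0856
grasp_force: 0.0
```

Request:
drive_tool([
  [[0,0,0],[0,0,0],0.8],
  [[0,0,0],[0,0,0],0.75],
  [[0,0,0],[0,0,0],0.7],
  [[0,0,0],[0,0,0],0.66],
  [[0,0,0],[0,0,0],0.63],
  [[0,0,0],[0,0,0],0.61],
  [[0,0,0],[0,0,0],0.61],
  [[0,0,0],[0,0,0],0.61],
])

```text
clock: 4.02
eef_pos: [0.4729, -0.3138, 0.0031]
tool_rot: [0.985, 0.175, 0.002, 0.002]
ft_force: [-0.7, 0.3, 7.8]
grip_width: 0.052
grasp_force: 7.7
```

Request:
drive_tool([
  [[0,0,2],[0,0,0],0.61],
  [[0,0,4],[0,0,0],0.61],
  [[0,0,8],[0,0,0],0.61],
  [[0,0,14],[0,0,0],0.61],
  [[0,0,18],[0,0,0],0.61],
  [[0,0,12],[0,0,0],0.61],
  [[0,0,0],[0,0,0],0.61],
  [[0,0,0],[0,0,0],0.61],
])

```text
clock: 4.68
eef_pos: [0.4715, -0.3131, 0.0593]
tool_rot: [0.985, 0.175, 0.001, 0.001]
ft_force: [0.7, 0.4, -2.1]
grip_width: 0.0519
grasp_force: 5.6
```

```bash
python3 - <<'E'
from h import *
t=camera("top");s=camera("scene")
o=np.zeros((600,800,3),np.uint8)
o[:,:400]=cv2.resize(t["image"][190:340,400:500],(400,600),interpolation=cv2.INTER_CUBIC)
o[:,400:]=cv2.resize(s["image"][180:330,130:230],(400,600),interpolation=cv2.INTER_CUBIC)
cv2.imwrite("pics/lift.png",o[:,:,::-1])
g=get_obs();print(g["eef_pos"],g["grip_width"],g["grasp_force"],g["ft_force"],g["ft_torque"])
E
```

```text
[ 0.47025953 -0.31222937  0.05761823] 0.05230071828824984 5.5525946617126465 [-1.00857482  1.22496064 -1.63233135] [0.01058092 0.05363655 0.01986778]
```

View pics/lift.png

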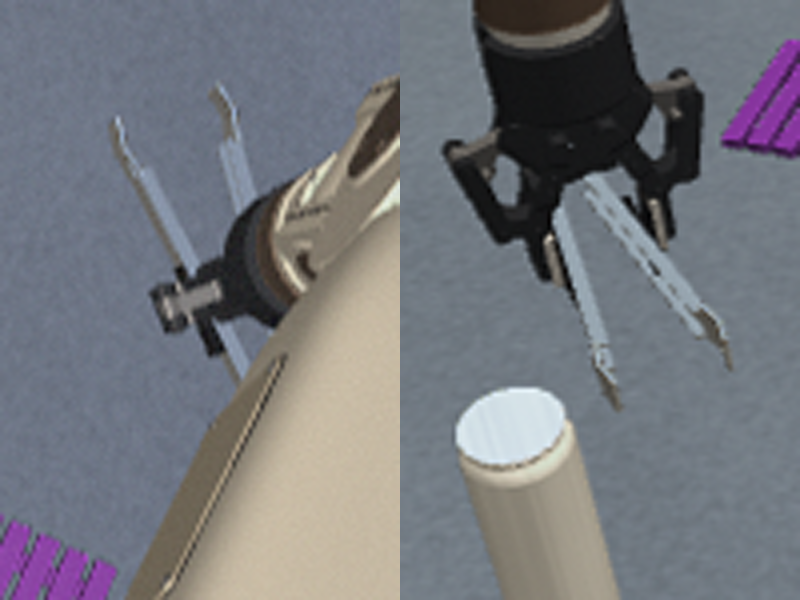

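The tongs are held open and lifted. In the top view the jaw tips are at about (429,219.5) and (454.5,211.5). I'll check height and tilt by projecting predicted jaw corners into both views.

```bash
cat >> h.py <<'E'
def corners(tcp,head,under,pitch=0,half=.027,along=.221-.105):
    c,s=np.cos(head),np.sin(head);out=[]
    for sg in(1,-1):
        for z in(.024,0):
            out.append([tcp[0]+along*c-sg*half*s,tcp[1]+along*s+sg*half*c,under+z+pitch*along])
    return np.array(out)
E
python3 - <<'E'
from h import *
t=camera("top");s=camera("scene");g=get_obs();e=g["eef_pos"]
C=corners(e,np.radians(20.2),e[2]-.003)
print(e)
o=np.zeros((600,800,3),np.uint8)
for k,(p,u0,v0) in enumerate([(t,415,200),(s,170,250)]):
    u=40;im=cv2.resize(p["image"][v0:v0+60,u0:u0+u],(400,600),interpolation=cv2.INTER_CUBIC).copy()
    for i,q in enumerate(proj(p,C)):
        print(k,i,q.round(1));x=((q-[u0,v0]+.5)*10).round().astype(int)
        cv2.drawMarker(im,tuple(map(int,x)),(255,0,0) if i%2==0 else (0,255,0),0,12,1)
    o[:,k*400:k*400+400]=im
cv2.imwrite("pics/ov.png",o[:,:,::-1])
E
```

```text
[ 0.47001778 -0.31204998  0.05716134]
0 0 [430. 218.]
0 1 [427.8 220. ]
0 2 [452.1 210.3]
0 3 [449.6 212.4]
1 0 [210.  265.9]
1 1 [211.6 273.9]
1 2 [185.3 274.9]
1 3 [187.3 283. ]
```

View pics/ov.png

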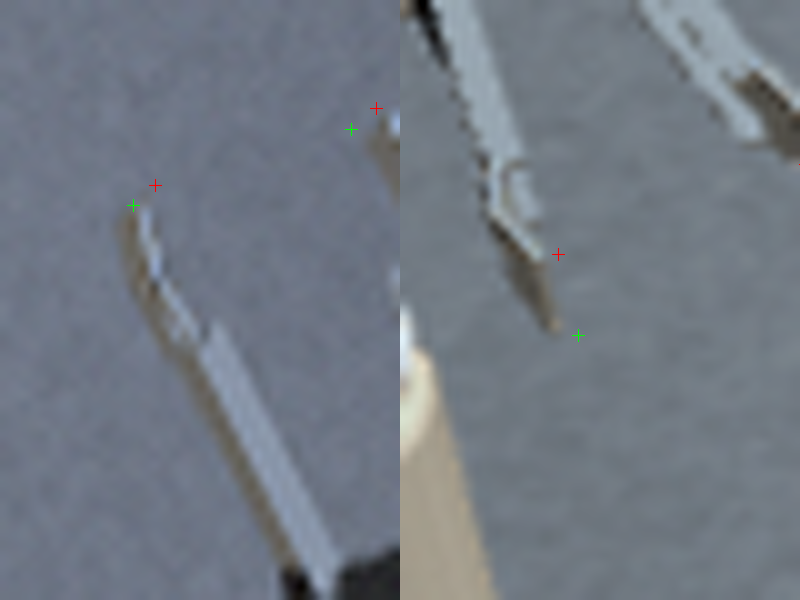

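The predicted corners match within about 2 px. The tongs are level, the tips sit about 4 mm short of nominal, and the pads are at 52 mm. Next I carry them over to above the tablet.

Request:
drive_tool([
  [[0,5,15],[0,0,0],0.61],
  [[0,12,20],[0,0,0],0.61],
  [[0,20,15],[0,0,0],0.61],
  [[0,27,5],[0,0,0],0.61],
  [[0,30,0],[0,0,0],0.61],
  [[0,30,0],[0,0,0],0.61],
  [[0,30,0],[0,0,0],0.61],
  [[0,30,0],[0,0,0],0.61],
])

```text
clock: 5.55
eef_pos: [0.47, -0.1272, 0.1125]
tool_rot: [0.985, 0.175, -0.001, -0.0]
ft_force: [-0.0, -0.1, -0.8]
grip_width: 0.0521
grasp_force: 5.6
```

Request:
drive_tool([
  [[0,30,0],[0,0,0],0.61],
  [[0,30,0],[0,0,0],0.61],
  [[0,30,0],[0,0,0],0.61],
  [[0,30,0],[0,0,0],0.61],
  [[0,25,0],[0,0,0],0.61],
  [[0,15,0],[0,0,0],0.61],
  [[0,8,-5],[0,0,0],0.61],
  [[0,0,-10],[0,0,0],0.61],
])

```text
clock: 6.22
eef_pos: [0.4715, 0.041, 0.0984]
tool_rot: [0.984, 0.177, 0.001, -0.0]
ft_force: [0.5, 0.3, -1.6]
grip_width: 0.0523
grasp_force: 5.6
```

Request:
drive_tool([
  [[0,0,-10],[0,0,0],0.61],
  [[0,0,-8],[0,0,0],0.61],
  [[0,0,-4],[0,0,0],0.61],
  [[0,0,0],[0,0,0],0.61],
  [[0,0,0],[0,0,0],0.61],
])

```text
clock: 6.63
eef_pos: [0.4706, 0.0389, 0.0759]
tool_rot: [0.985, 0.175, -0.0, -0.0]
ft_force: [0.1, -1.0, -1.4]
grip_width: 0.0522
grasp_force: 5.5
```

```bash
cat > ov.py <<'E'
from h import *
import sys
t=camera("top");s=camera("scene");g=get_obs();e=g["eef_pos"]
print(e,g["tool_rot"],g["grip_width"],g["grasp_force"],g["clock"])
half=float(sys.argv[2]);C=corners(e,np.radians(20.2),e[2]-.003,half=half,along=.112)
T=[[.5627,.0766,.038]]
o=np.zeros((600,800,3),np.uint8)
for k,p in enumerate((t,s)):
    c=proj(p,T)[0].round().astype(int);u0,v0=c[0]-26,c[1]-39
    im=cv2.resize(p["image"][v0:v0+75,u0:u0+50],(400,600),interpolation=cv2.INTER_CUBIC).copy()
    print(u0,v0)
    for i,q in enumerate(np.vstack([proj(p,C),proj(p,T)])):
        x=((q-[u0,v0]+.5)*8).round().astype(int)
        cv2.drawMarker(im,tuple(map(int,x)),(0,0,255) if i==4 else (255,0,0) if i%2==0 else (0,255,0),0,12,1)
    o[:,k*400:k*400+400]=im
cv2.imwrite("pics/%s.png"%sys.argv[1],o[:,:,::-1])
E
python3 ov.py above .029
```

```text
[0.47125115 0.03910517 0.07663713] [9.84582129e-01 1.74922598e-01 3.36904615e-04 5.30212926e-05] 0.05223684991778117 5.551069155335426 6.7333
263 183
333 221
```

View pics/above.png

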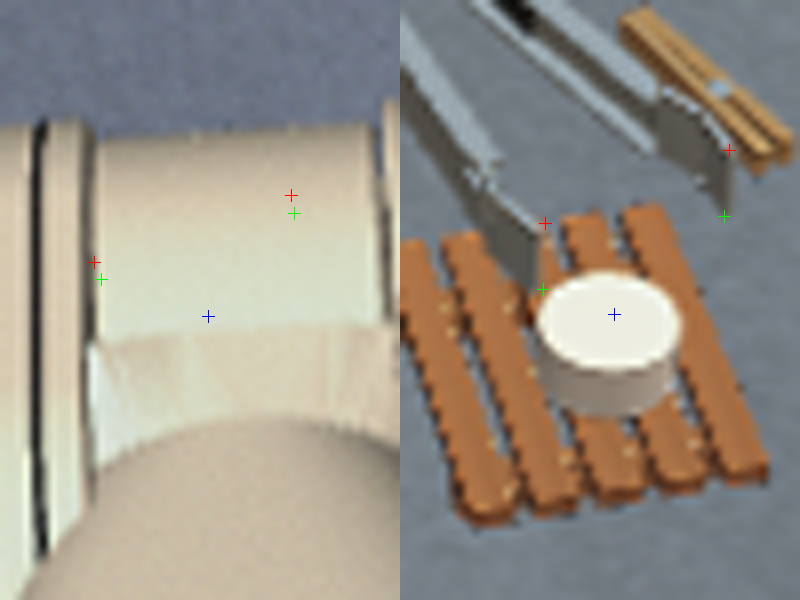

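In the scene view both jaws straddle the tablet, with tips at crop pixels (545,232) and (735,155) and the tablet at (609,320). They are roughly centred, so I'll correct by 2–3 mm and descend.

Request:
drive_tool([
  [[1,1.2,-4],[0,0,0],0.61],
  [[1,1.2,-8],[0,0,0],0.61],
  [[0,0,-10],[0,0,0],0.61],
  [[0,0,-9],[0,0,0],0.61],
  [[0,0,-7],[0,0,0],0.61],
  [[0,0,-6],[0,0,0],0.61],
  [[0,0,-4],[0,0,0],0.61],
  [[0,0,-1],[0,0,0],0.61],
])

```text
clock: 7.4
eef_pos: [0.4722, 0.0417, 0.0264]
tool_rot: [0.985, 0.175, -0.001, -0.0]
ft_force: [0.6, -0.2, -1.0]
grip_width: 0.0522
grasp_force: 5.5
```

```bash
python3 ov.py down .029
```

```text
[0.47273956 0.04175123 0.02707731] [ 9.84534587e-01  1.75190146e-01 -2.44090490e-04 -2.44137617e-06] 0.05206072693415599 5.551713556051254 7.5
263 183
333 221
```

View pics/down.png

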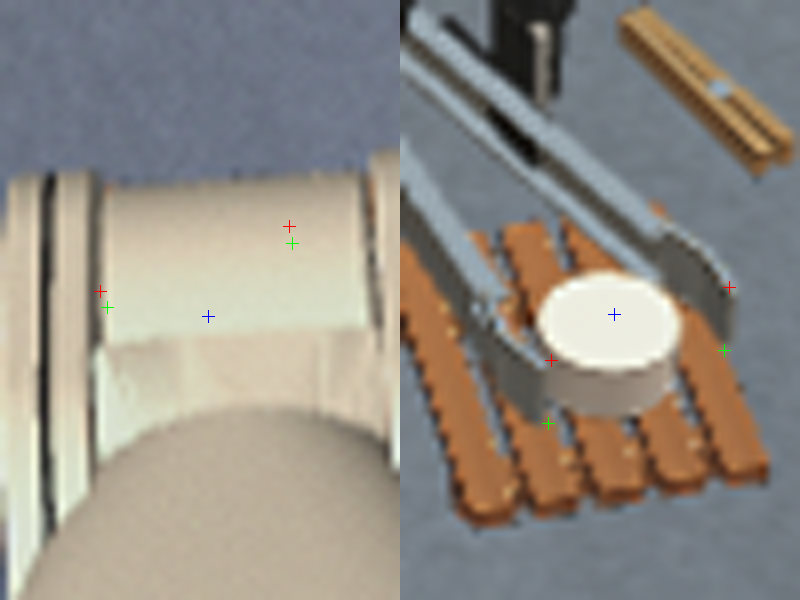

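The jaws straddle the tablet evenly: jaw centres at (517,335) and (698,265) in the crop, tablet at (609,320). I'll close gradually.

Request:
drive_tool([
  [[0,0,0],[0,0,0],0.58],
  [[0,0,0],[0,0,0],0.55],
  [[0,0,0],[0,0,0],0.52],
  [[0,0,0],[0,0,0],0.5],
  [[0,0,0],[0,0,0],0.48],
  [[0,0,0],[0,0,0],0.47],
  [[0,0,0],[0,0,0],0.47],
  [[0,0,0],[0,0,0],0.47],
])

```text
clock: 8.17
eef_pos: [0.473, 0.0418, 0.0274]
tool_rot: [0.985, 0.175, 0.0, -0.0]
ft_force: [0.2, -0.1, -0.4]
grip_width: 0.0405
grasp_force: 12.0
```

Request:
drive_tool([
  [[0,0,0],[0,0,0],0.465],
  [[0,0,0],[0,0,0],0.46],
  [[0,0,0],[0,0,0],0.46],
  [[0,0,0],[0,0,0],0.46],
])

```text
clock: 8.5
eef_pos: [0.4729, 0.0418, 0.0273]
tool_rot: [0.985, 0.175, 0.0, -0.0]
ft_force: [-0.1, 1.2, -1.1]
grip_width: 0.0396
grasp_force: 24.5
```

Request:
drive_tool([
  [[0,0,2],[0,0,0],0.46],
  [[0,0,5],[0,0,0],0.46],
  [[0,0,8],[0,0,0],0.46],
  [[0,0,12],[0,0,0],0.46],
  [[0,0,12],[0,0,0],0.46],
  [[0,0,8],[0,0,0],0.46],
  [[0,0,0],[0,0,0],0.46],
  [[0,0,0],[0,0,0],0.46],
])

```text
clock: 9.17
eef_pos: [0.4734, 0.0418, 0.075]
tool_rot: [0.985, 0.175, 0.001, 0.0]
ft_force: [-0.4, -0.3, -1.1]
grip_width: 0.0397
grasp_force: 24.6
```

```bash
python3 ov.py lifted .022
```

```text
[0.47239088 0.04171581 0.07393199] [ 9.84536039e-01  1.75181686e-01 -4.04670064e-04 -3.57615953e-05] 0.0395161764023223 24.55934041105138 9.2667
263 183
333 221
```

View pics/lifted.png

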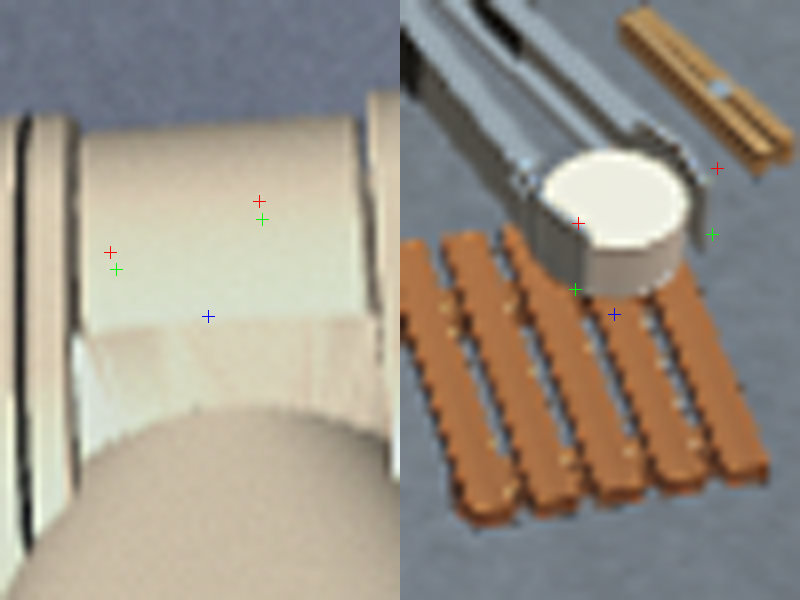

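The tablet is clamped and lifted at crop (614,200), and the dish has stayed put. The basin rim centre is at about (0.518, 0.350), so I'll raise the tongs and carry the tablet there.

Request:
drive_tool([
  [[0,0,8],[0,0,0],0.46],
  [[0,0,15],[0,0,0],0.46],
  [[0,0,20],[0,0,0],0.46],
  [[0,0,20],[0,0,0],0.46],
  [[-1,6,15],[0,0,0],0.46],
  [[-2,12,8],[0,0,0],0.46],
  [[-3,18,0],[0,0,0],0.46],
  [[-4,24,0],[0,0,0],0.46],
])

```text
clock: 9.93
eef_pos: [0.4633, 0.1015, 0.1612]
tool_rot: [0.985, 0.174, 0.001, 0.0]
ft_force: [-0.0, 0.4, -0.6]
grip_width: 0.0399
grasp_force: 24.6
```

Request:
drive_tool([
  [[-5,27,0],[0,0,0],0.46],
  [[-5,27,0],[0,0,0],0.46],
  [[-5,27,0],[0,0,0],0.46],
  [[-5,27,0],[0,0,0],0.46],
  [[-4,27,0],[0,0,0],0.46],
  [[-4,27,0],[0,0,0],0.46],
  [[-4,24,0],[0,0,0],0.46],
  [[-2,16,0],[0,0,0],0.46],
])

```text
clock: 10.6
eef_pos: [0.4572, 0.2405, 0.1603]
tool_rot: [0.974, 0.224, -0.007, -0.028]
ft_force: [-0.5, -0.3, -1.5]
grip_width: 0.0391
grasp_force: 24.6
```

Request:
drive_tool([
  [[-1,8,0],[0,0,0],0.46],
  [[0,4,0],[0,0,0],0.46],
  [[0,0,0],[0,0,0],0.46],
  [[0,0,0],[0,0,0],0.46],
  [[0,0,0],[0,0,0],0.46],
  [[0,0,0],[0,0,0],0.46],
])

```text
clock: 11.1
eef_pos: [0.458, 0.2459, 0.1604]
tool_rot: [0.973, 0.227, -0.007, -0.029]
ft_force: [0.3, 0.3, -1.1]
grip_width: 0.0397
grasp_force: 24.6
```

```bash
python3 - <<'E'
from h import *
t=camera("top");s=camera("scene");g=get_obs();print(g["eef_pos"],g["grasp_force"],g["grip_width"],g["clock"])
o=np.zeros((600,800,3),np.uint8)
o[:,:400]=cv2.resize(t["image"][140:380,90:330],(400,400)).repeat(1,0)[:600] if 0 else cv2.copyMakeBorder(cv2.resize(t["image"][130:370,90:330],(400,400)),0,200,0,0,cv2.BORDER_CONSTANT)
o[:,400:]=cv2.resize(s["image"][100:325,340:490],(400,600),interpolation=cv2.INTER_CUBIC)
cv2.imwrite("pics/end.png",o[:,:,::-1])
E
```

```text
[0.45808601 0.24605076 0.1604344 ] 24.592420150438556 0.03974994137184709 11.2
```

View pics/end.png

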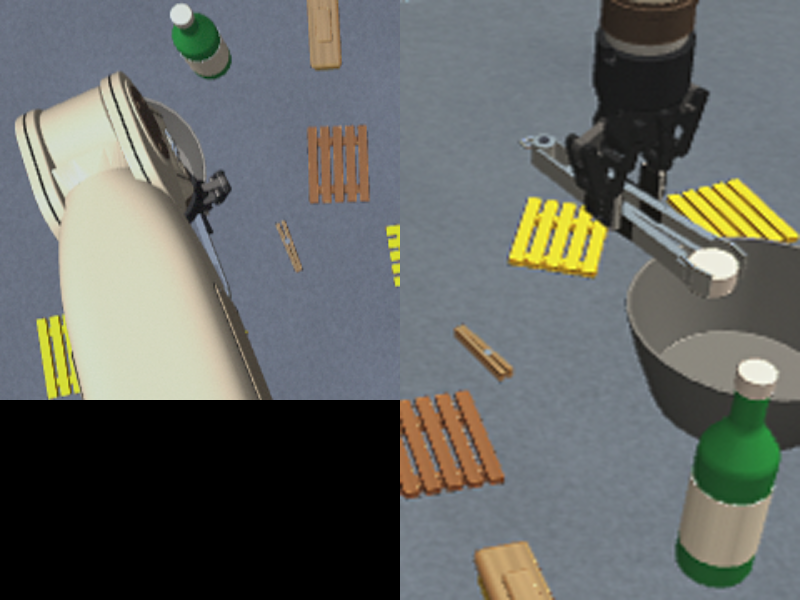

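The arm stopped short, most likely with joint 6 at its limit, so the jaws are only at the near side of the basin. Turning the tongs about z relieves that joint and swings the jaws to the basin's centre.

Request:
drive_tool([
  [[0,0,0],[0,0,2],0.46],
  [[0,0,0],[0,0,4],0.46],
  [[0,0,0],[0,0,5],0.46],
  [[0,0,0],[0,0,5],0.46],
  [[0,0,0],[0,0,4],0.46],
  [[0,0,0],[0,0,2],0.46],
  [[0,0,0],[0,0,0],0.46],
  [[0,0,0],[0,0,0],0.46],
])

```text
clock: 11.87
eef_pos: [0.4581, 0.2463, 0.1604]
tool_rot: [0.912, 0.408, -0.013, -0.028]
ft_force: [-0.6, 0.4, -1.4]
grip_width: 0.0399
grasp_force: 24.6
```

```bash
python3 - <<'E'
from h import *
from scipy.spatial.transform import Rotation as R
g=get_obs();print(g["joint_pos"].round(3) if hasattr(g["joint_pos"],'round') else g["joint_pos"],g["eef_pos"],g["grasp_force"])
M=R.from_quat(g["tool_rot"]).as_matrix();print(M.round(3));h=np.degrees(np.arctan2(M[1,0],M[0,0]));z=M[:,2]
print("head",h,"tilt fix rotvec deg",np.degrees(np.cross(z,[0,0,-1])))
j=g["eef_pos"]+.0965*M[:,0];print("jaw",j,"to go",np.array([.518,.350])-j[:2])
E
```

```text
[ 0.461  0.339 -0.051  1.204  0.056  2.76 ] [0.45813427 0.24629329 0.16039884] 24.590215632197214
[[ 0.666  0.744 -0.045]
 [ 0.746 -0.665  0.04 ]
 [-0.    -0.061 -0.998]]
head 48.233076649238775 tilt fix rotvec deg [-2.29791297 -2.60621864 -0.        ]
jaw [0.52241311 0.31826884 0.16036157] to go [-0.00441311  0.03173116]
```

Request:
drive_tool([
  [[-1,5,0],[-0.6,-0.6,1],0.46],
  [[-1,8,0],[-0.6,-0.7,1],0.46],
  [[-1,8,0],[-0.6,-0.7,0],0.46],
  [[-1,7,0],[-0.5,-0.6,0],0.46],
  [[0,3,0],[0,0,0],0.46],
  [[0,0,0],[0,0,0],0.46],
  [[0,0,0],[0,0,0],0.46],
  [[0,0,0],[0,0,0],0.46],
])

```text
clock: 12.53
eef_pos: [0.454, 0.2773, 0.1603]
tool_rot: [0.905, 0.425, -0.001, 0.0]
ft_force: [0.3, -0.5, -0.7]
grip_width: 0.0394
grasp_force: 24.6
```

```bash
python3 - <<'E'
from h import *
s=camera("scene");g=get_obs();print(g["eef_pos"],g["tool_rot"],g["grasp_force"],g["joint_vel"])
cv2.imwrite("pics/end2.png",cv2.resize(s["image"][60:420,130:610],(800,600),interpolation=cv2.INTER_CUBIC)[:,:,::-1])
E
```

```text
[0.45414661 0.27715531 0.16028864] [ 9.05290491e-01  4.24791751e-01 -9.69503073e-04  3.95373849e-04] 24.600457125197863 [-0.00875337 -0.00031932 -0.00112826 -0.00084852  0.00031669 -0.00255753]
```

View pics/end2.png

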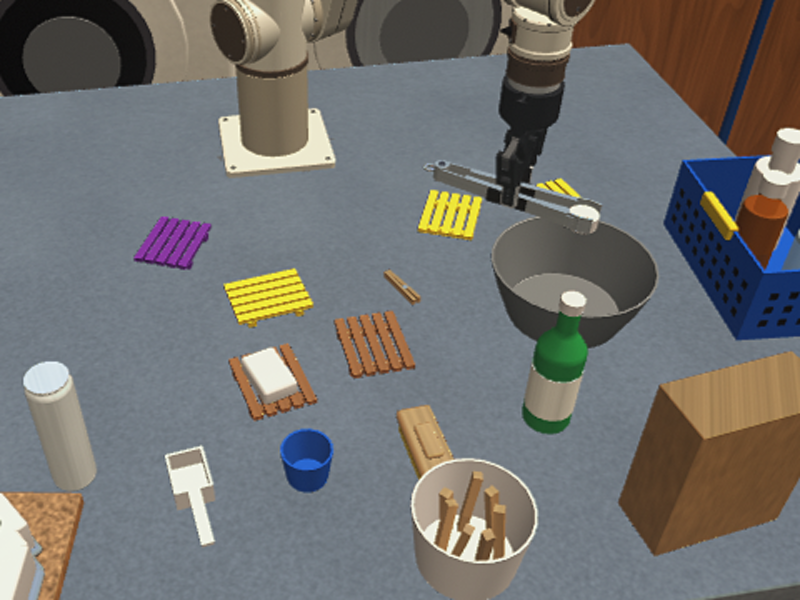

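The tablet, at (585,218), is in the jaws about 75 mm above the centre of the basin's rim at (575,265). Everything else is where it was, so I'm handing in.

```bash
python3 -c "
from h import *
print(job_done())"
```

```text
the job is handed in; nothing more can be done
None
```

The job is handed in at about 12.5 s on the robot's clock: the tongs hold the tablet clamped at about 25 N of grip, roughly 75 mm above the rim and over the middle of the soaking basin, with nothing else visibly moved in the last picture; no verdict was returned.

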